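# Unpin the wax-mould clamp and hold its plate at the balance point

### The arm

A 7-joint arm with a two-finger parallel gripper is mounted at the origin on the work surface. World frame = base frame: x ahead of the robot, y to its left, z up, the work surface at z = 0. Lengths are in m, angles in rad, forces in N, time in s.
With the tool pointing down it reaches from about 0.425 to 0.875 m from the base axis. Payload 4.7 kg.
Tool frame: the origin (TCP) lies at the very end of the fingers, on their centre line; the grasp point (between the pads) lies 19 mm behind it; z points along the fingers, y is the direction in which the jaws open and shut (so a half turn about z gives the same grasp; the last joint's range is limited). The gripper opens to 87 mm and grips with 3 to 60 N. Pads are 19 mm wide; open, the fingers measure 117 mm over their backs; the gripper's body (75 mm by 190 mm) begins 51 mm behind the grasp point.
Start: joints at [1.223, 0.321, -0.07, 1.45, 0.023, 1.371, -0.057], TCP at [0.23, -0.608, 0.223] pointing down, gripper open.
Joint ranges: [-2.86, 2.86], [-0.3, 2.09], [-1.38, 1.24], [0.06, 2.45], [-1.56, 4.7], [0.09, 2.05], [-2.69, 2.69]. Speed limits (rad/s): [2.57, 2.57, 3.14, 3.14, 3.14, 3.14, 3.14].

### API

Orientations are given as a rotation vector (axis times angle).
In Python, from bench import ctrl, get_image, camera_info gives the robot as it stands.
- The arm moves only by the tool carry_out, never from a script. Its argument "commands" is a list of rows, each an object of numbers: "tx", "ty", "tz": the shift along the tool's x, y, z in m; "rx", "ry", "rz": the turn, a rotation vector about the tool's x, y, z in rad; "jaw": the opening, from 0 (shut) to 1 (fully open). In form: [{"tx": .., "ty": .., "tz": .., "rx": .., "ry": .., "rz": .., "jaw": ..}, ...]. A call has 1 to 12 rows; each row is the pose to reach, as a shift and turn from the pose commanded when the call began, along the tool's axes at that moment; what a row does not reach only later rows make up. A row lasts 1/8 s, in which the tool goes at most 62.5 mm and 10.7 degrees, less where a joint would pass 70% of its speed; a pose out of reach is approached as far as the arm can. A call with a gripper value outside its range is refused whole. The fingers move at their own pace and stop on an object; "grip_force" is the grip in N (left out, the last holds). Time passes only in rows, so rows that repeat a pose let the fingers close. It gives the time, the measured TCP pose, the force and the opening at its end, in the units of the state.
- ctrl.get_state(): the state, without advancing time (a new reading comes with each control period).
- get_image(name): name is "scene" or "top" or "wrist"; returns the picture (480x640x3 uint8, red, green, blue); there is no depth.
- camera_info(name): a dict with "intrinsics" (3x3 intrinsics, pixels), "R" (3x3) and "t" (3): a world point X has camera coordinates R X + t. Camera axes: x right, y down, z forward; pixel columns grow to the right and rows downward; lengths in m; the calibration is good to about 2 mm. A picture is of the moment at which its call begins: read the wrist's pose just before it. camera_info takes no time and is no camera call; for the wrist camera it gives the pose at the moment of the call.
- ctrl.close_job(): hands the job in, once; it reports no verdict.
The state is a dict: "time": time; "joint_positions": joint angles; "qd": joint speeds; "joint_torque": joint torques, N m; "position": TCP position; "tool_rot": TCP orientation; "ft_force": force on the tool from outside, world axes, zero at the start; "torque": the same for the moment, N m; "grip_width": opening from 0.0 (shut) to 1.0 (fully open).
Only numpy, scipy, OpenCV 4.12 (cv2) and the standard library are available. Lean on these libraries where they do the work, as an engineer would, in place of code of your own. Each camera call takes 0.05 s, during which the arm holds its last target.

### The job

Unlock the mould clamp: draw its locking pin straight out of the two lugs at the side, lay the pin in the shallow steel tray and let go of it. Then take the hinged clamp plate by its handle bar, swing it up to its balance point, where it stands upright over its hinge, and keep hold of it there, still, so that the mould can be looked at: finish while holding it, with the plate neither falling shut nor tipping over backwards. Leave everything else on the bench where it stands.

Things in the scene. Friction and masses are not known exactly. Their poses are not given: they have to be found in the camera images.
- clamp: Fixed mould clamp: grey bed 145 x 136 mm, 62 mm high, hinged plate on top. Origin on the bench beneath it; +x from handle bar to hinge (away from the robot, within 0.3 rad), z up. Beside the bed at x -5, y -82 and -112 mm stand two steel lugs, 10 mm thick, tops at z 107 mm, each with a 14 mm square opening for the pin. The bed's front is at x -60 mm: nothing is beneath the handle bar.
- clamp_mouth (a point): Point on the pin's axis at the outer face of the outer lug: x -5, y -117, z 90 mm in the clamp's axes, which are also this point's axes. The pin comes out along -y.
- pin_grip (a point): Centre of the loose locking pin's black round grip, 18 mm across, 44 mm long. Pin y axis: grip to tip. Its 10 mm steel shank ends 114 mm from here; centre of mass about 46 mm from here; 60 to 84 g. At the start it lies level through both lugs, parallel to the clamp's y, grip outside, 90 mm above the bench, tip over the plate's edge, locking it. Draw it about 80 mm to clear the lugs.
- pin_mid (a point): Middle of the pin's length, on its axis, 46 mm from the grip's centre towards the tip; same axes as the pin.
- pin_tip (a point): Free end of the pin's steel shank; same axes as the pin.
- flap (a joint): Angle of the hinged clamp plate: 0 lying shut (level), growing as the handle bar is lifted and goes over towards the hinge; 1.571 is upright, with the centre of mass straight above the hinge: the balance point. The hinge has next to no friction: below that it falls shut, above it falls over backwards to its stop at 2.3.
- flap_hinge (a point): Middle of the hinge axis, 75 mm above the bench, at x +60 mm in the clamp's axes. The hinge axis runs along the clamp's y.
- flap_bar (a point): Middle of the plate's handle: a round black bar 14 mm across, 104 mm long, parallel to the hinge and 180 mm from it, in the plate's mid-plane; 75 mm above the bench when shut, 255 mm when upright. Two 10 mm rods 90 mm apart carry it; the plate (12 mm thick, 130 mm wide, 0.4 to 0.65 kg in all) begins 69 mm from the bar. Being round, it can turn between flat fingers. Axes turn with the plate.
- tray: Fixed shallow open steel tray 170 x 170 mm, 25 mm high, walls and floor 4 to 5 mm; origin at the centre of its underside, x and y along its sides. It stands on the right or the left of the clamp.
- moulds: Bystander: two flat rubber moulds, 85 x 65 mm, 36 mm high together, fixed; they stand on the side where the tray is not. Origin at the underside.
- bottle: Bystander: white plastic bottle 52 mm across, 130 mm high; origin at the underside.
- flask: Bystander: upright open steel tube 70 mm across, 65 mm high; origin at the underside.
- driver: Bystander: screwdriver lying on the bench in front of the clamp; origin at its underside.
- brush: Bystander: brush lying on the bench; origin at its underside.
- slab: Bystander: single flat mould 75 x 55 x 18 mm; origin at the underside.
- mug: Bystander: white mug 74 mm across, 85 mm high; origin at the underside.
There are look-alikes about, which are no part of the job. What is shaped like the part that bears pin_grip but green, orange or pink is not meant.

How it is judged:
On the way, in this order (a step that is already met when the one before it is completed fails the run):
1. the pin is drawn clear of both lugs (y of pin_tip in the frame of clamp_mouth below -0.001 m and value of joint flap below 0.15 rad), for 0.1 s.
2. the pin lies in the tray, released, the plate still shut (x of pin_mid in the frame of tray between -0.07 and 0.07 m and y of pin_mid in the frame of tray between -0.07 and 0.07 m and z of pin_mid in the frame of tray below 0.028 m and contact force between the fingers and pin below 0.05 N and value of joint flap below 0.15 rad), for 0.2 s.
At the end, for the whole second after the job is handed in: Plate within 0.07 rad of upright, under 0.1 rad/s, fingers on it with over 0.5 N; the pin's middle within 70 mm of the tray's centre along each side and under 28 mm above its underside, not touched by the fingers; no loose bystander moved over 30 mm (value of joint flap between 1.5008 and 1.6408 rad and velocity of joint flap between -0.1 and 0.1 rad/s and contact force between the fingers and flap above 0.5 N and x of pin_mid in the frame of tray between -0.07 and 0.07 m and y of pin_mid in the frame of tray between -0.07 and 0.07 m and z of pin_mid in the frame of tray below 0.028 m and contact force between the fingers and pin below 0.05 N and distance of each of bottle, flask, driver, brush, slab, mug from where it was at the start of the episode below 0.03 m); the arm keeps its last pose, push and grip.
It fails at once if the plate tips over backwards (more than 0.33 rad past upright) (value of joint flap above 1.9 rad).
It fails at once if a bystander is pushed away (more than 30 mm) (distance of any of bottle, flask, driver, brush, slab, mug from where it was at the start of the episode above 0.03 m).
It also fails if it takes over 64 s, if anything falls off the work surface, if the arm or the gripper's body presses on something with over 40 N, if the wrist force passes 120 N, or if a joint passes its speed limit or range.

## Working session

There is one attempt and no reset: what is moved stays moved. The work goes in short steps, Python scripts to look and compute and a tool call to move; the robot and the scene stay as the last step left them, time stands still between calls to the robot, and variables do not carry over. Pictures are saved under pics/ and viewed, and the job is handed in when it is done.

Besides the shell and the picture viewer there is one more tool, called after "Emit:" as a command line: name --argument value ..., lists and objects as JSON in quotes. carry_out: Moves the arm, as the interface text tells. Its arguments: {"type":"object","properties":{"commands":{"type":"array"},"grip_force":{"type":"number"}},"required":["commands"]}

```bash
mkdir -p pics; ls; python3 - <<'E'
from bench import ctrl,get_image,camera_info
import cv2,numpy as np
s=ctrl.get_state();print({k:np.round(v,3).tolist() for k,v in s.items()})
for n in("scene","top"):
    cv2.imwrite(f"pics/{n}0.png",get_image(n)[:,:,::-1]);c=camera_info(n)
    print(n,c)
E
```

```text
pics
{'time': 0.0, 'joint_positions': [1.223, 0.322, -0.07, 1.452, 0.023, 1.371, -0.057], 'qd': [-0.001, 0.0, -0.001, -0.001, 0.001, -0.002, 0.002], 'joint_torque': [-0.0, -49.129, -0.404, -31.253, -0.064, 0.044, 0.0], 'position': [0.23, -0.607, 0.221], 'tool_rot': [-3.088, -0.565, 0.001], 'ft_force': [-0.076, -0.322, -0.261], 'torque': [0.012, 0.007, -0.036], 'grip_width': 1.0}
scene {'intrinsics': array([[470.46632323,   0.        , 318.51351625],
       [  0.        , 470.46632323, 234.27532646],
       [  0.        ,   0.        ,   1.        ]]), 'R': array([[ 0.5328207 ,  0.84621051,  0.005466  ],
       [ 0.45720322, -0.28243294, -0.84332488],
       [-0.7120866 ,  0.45184003, -0.53737629]]), 't': array([-0.17607492, -0.16913997,  1.43639064])}
top {'intrinsics': array([[604.45248565,   0.        , 317.14301409],
       [  0.        , 604.45248565, 240.95375187],
       [  0.        ,   0.        ,   1.        ]]), 'R': array([[ 0.02142921, -0.99973369, -0.00856351],
       [-0.99526802, -0.02051994, -0.0949763 ],
       [ 0.09477529,  0.01055826, -0.9954427 ]]), 't': array([-0.09786037,  0.52429221,  1.40914905])}
```

View pics/scene0.png

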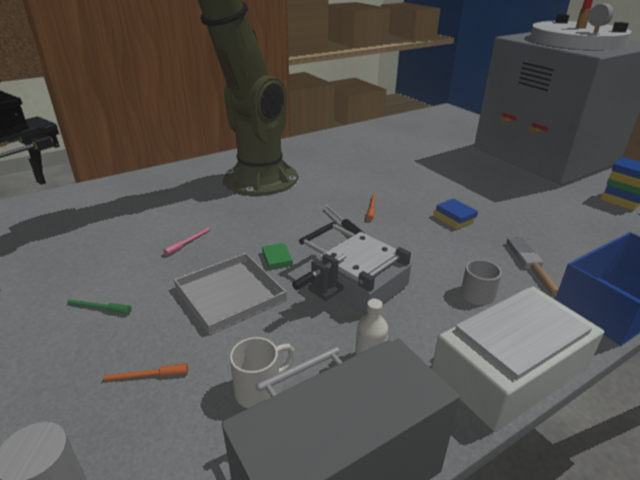

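View pics/top0.png

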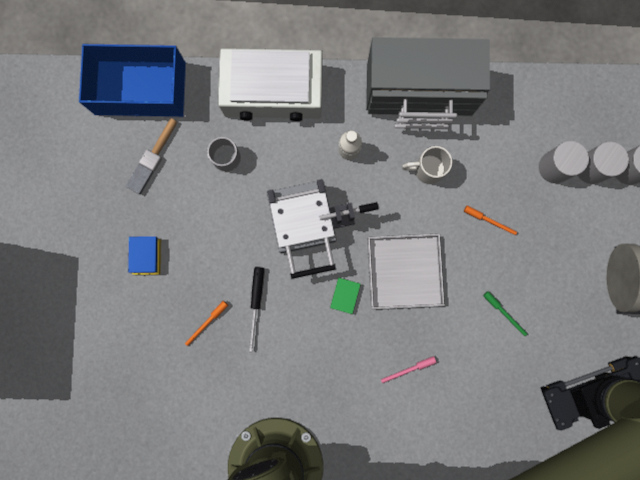

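The top view shows the clamp at about (302,225), with the handle bar at (312,270) and the hinge near (297,190). The tray is at (407,272). Pin-shaped candidates are black at (368,208) in the lugs, and loose ones in orange (477,212), green (492,300), pink (428,363) and orange (222,308). Only the black one fits. I'll confirm it in a crop.

```bash
python3 - <<'E'
import cv2
a=cv2.imread('pics/top0.png')[170:320,250:450];cv2.imwrite('pics/top0c.png',cv2.resize(a,None,fx=4,fy=4,interpolation=cv2.INTER_CUBIC))
a=cv2.imread('pics/scene0.png')[190:340,260:430];cv2.imwrite('pics/scene0c.png',cv2.resize(a,None,fx=4,fy=4,interpolation=cv2.INTER_CUBIC))
E
```

```text
(no output)
```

View pics/top0c.png

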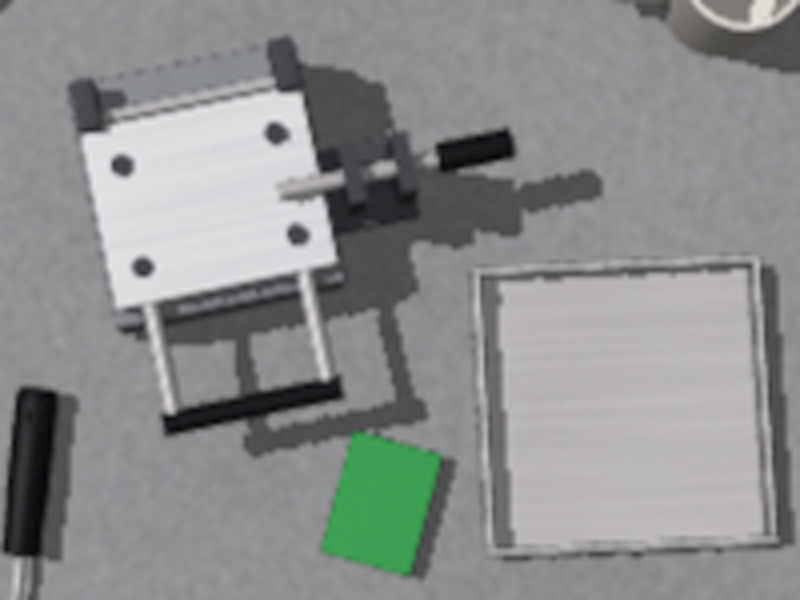

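View pics/scene0c.png

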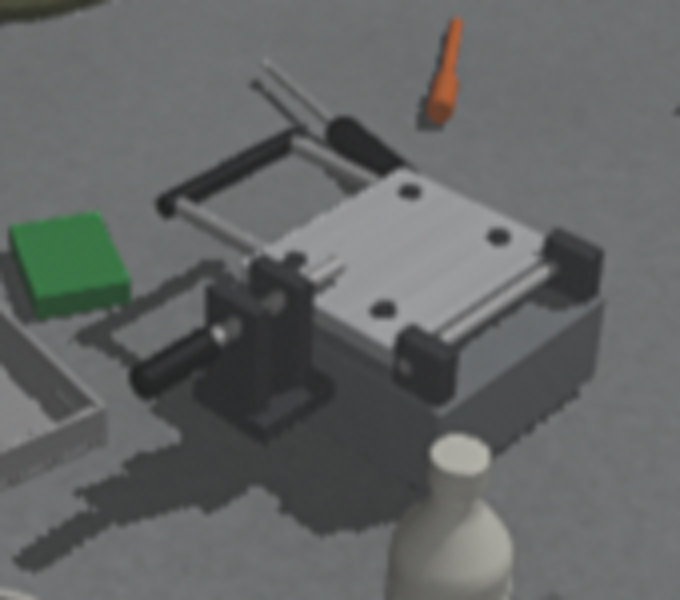

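The crops confirm the black grip at crop (440–513, 150), with its shank running through both lugs to a tip over the plate. Next I'll back-project the key points.

```bash
cat > h.py <<'E'
from bench import ctrl,get_image,camera_info
import cv2,numpy as np
from scipy.spatial.transform import Rotation as R
def bp(n,px,z,c=None):
    c=c or camera_info(n);K=c['intrinsics'];d=c['R'].T@np.linalg.solve(K,[px[0],px[1],1]);o=-c['R'].T@c['t']
    return o+d*(z-o[2])/d[2]
def pj(n,X,c=None):
    c=c or camera_info(n);p=c['intrinsics']@(c['R']@np.array(X)+c['t']);return p[:2]/p[2]
def st():
    s=ctrl.get_state();print('t',round(s['time'],2),'pos',np.round(s['position'],4),'w',round(s['grip_width'],3),'F',np.round(s['ft_force'],1),'\nR\n',np.round(R.from_rotvec(s['tool_rot']).as_matrix(),3),'q',np.round(s['joint_positions'],2));return s
def delta(pos,rot):  # target -> tool-frame shift & turn
    s=ctrl.get_state();r0=R.from_rotvec(s['tool_rot']);return np.round(r0.inv().apply(np.array(pos)-s['position']),4),np.round((r0.inv()*rot).as_rotvec(),4)
E
python3 - <<'E'
from h import *
f=lambda x,y:(x/4+250,y/4+170)
g=[bp('top',f(*p),.09) for p in((439,157),(513,142),(280,190))]
b=[bp('top',f(*p),.075) for p in((165,424),(341,389))]
t=[bp('top',f(*p),.025) for p in((474,270),(760,258),(780,544),(490,555))]
fs=lambda x,y:(x/4+260,y/4+190)
print(g,b,t,np.mean(t,0))
print('lens',np.linalg.norm(g[0]-g[1]),np.linalg.norm(g[2]-g[1]),np.linalg.norm(b[0]-b[1]))
bm=np.mean(b,0);d=b[0]-b[1];print('bar yaw of clamp y',np.arctan2(d[1],d[0])-np.pi/2)
d=g[2]-g[1];print('pin',np.arctan2(d[1],d[0])-np.pi/2)
d=t[1]-t[2];print('tray yaw',np.arctan2(d[1],d[0]))
# scene check
for nm,p,z in(('grip near',(145,385),.09),('gripfar',(215,340),.09),('tip',(340,262),.09),('barA',(165,207),.075),('barB',(297,133),.075)): print(nm,bp('scene',fs(*p),z))
E
```

```text
[array([ 0.59437252, -0.18279137,  0.09      ]), array([ 0.60382779, -0.22469752,  0.09      ]), array([ 0.57363665, -0.09285255,  0.09      ])] [array([ 0.4400961 , -0.03014087,  0.075     ]), array([ 0.46211915, -0.12988132,  0.075     ])] [array([ 0.53692199, -0.20837396,  0.025     ]), array([ 0.54754709, -0.37753499,  0.025     ]), array([ 0.37931801, -0.38959059,  0.025     ]), array([ 0.3692536 , -0.21998614,  0.025     ])] [ 0.45826017 -0.29887142  0.025     ]
lens 0.042959599235392165 0.13525752965384757 0.10214289978706827
bar yaw of clamp y 0.21731664564946573
pin 0.2251086352985927
tray yaw 0.0715394832772371
grip near [ 0.60582853 -0.22186059  0.09      ]
gripfar [ 0.59406685 -0.1771526   0.09      ]
tip [ 0.57266996 -0.09059968  0.09      ]
barA [ 0.46404766 -0.12829595  0.075     ]
barB [ 0.43753693 -0.02549387  0.075     ]
```

All heights, lengths and both cameras agree: grip 43 mm, bar 102 mm, yaw 0.22, with under 6 mm between cameras. Now the deltas to the pre-grasp above the grip.

```bash
cat >> h.py <<'E'
def down(yaw): # tool y at world angle yaw, z down
    y=np.array([np.cos(yaw),np.sin(yaw),0]);z=np.array([0,0,-1.]);return R.from_matrix(np.array([np.cross(y,z),y,z]).T)
PSI=.222
E
python3 - <<'E'
from h import *
st();print(delta([.599,-.2035,.20],down(PSI)))
E
```

```text
t 0.1 pos [ 0.2299 -0.6075  0.2216] w 1.002 F [ 0.7 -0.3  0.7] 
R
 [[ 0.935  0.354 -0.001]
 [ 0.354 -0.935  0.002]
 [-0.    -0.002 -1.   ]] q [ 1.22  0.32 -0.07  1.45  0.02  1.37 -0.06]
(array([ 0.4882, -0.2471,  0.022 ]), array([-1.400e-03, -1.100e-03, -1.431e+00]))
```

Emit:
carry_out --commands '[{"tx": 0.488,"ty": -0.247,"tz": 0.022,"rz": -1.431,"jaw": 0.6},{"tx": 0.488,"ty": -0.247,"tz": 0.022,"rz": -1.431,"jaw": 0.6},{"tx": 0.488,"ty": -0.247,"tz": 0.022,"rz": -1.431,"jaw": 0.6},{"tx": 0.488,"ty": -0.247,"tz": 0.022,"rz": -1.431,"jaw": 0.6},{"tx": 0.488,"ty": -0.247,"tz": 0.022,"rz": -1.431,"jaw": 0.6},{"tx": 0.488,"ty": -0.247,"tz": 0.022,"rz": -1.431,"jaw": 0.6},{"tx": 0.488,"ty": -0.247,"tz": 0.022,"rz": -1.431,"jaw": 0.6},{"tx": 0.488,"ty": -0.247,"tz": 0.022,"rz": -1.431,"jaw": 0.6},{"tx": 0.488,"ty": -0.247,"tz": 0.022,"rz": -1.431,"jaw": 0.6},{"tx": 0.488,"ty": -0.247,"tz": 0.022,"rz": -1.431,"jaw": 0.6},{"tx": 0.488,"ty": -0.247,"tz": 0.022,"rz": -1.431,"jaw": 0.6},{"tx": 0.488,"ty": -0.247,"tz": 0.022,"rz": -1.431,"jaw": 0.6}]' --grip_force 40

```text
invalid input
```

```bash
python3 - <<'E'
from h import *
st();c=camera_info('wrist');im=get_image('wrist');cv2.imwrite('pics/w1.png',im[:,:,::-1])
g=[.599,-.2035,.09];y=np.array([-np.sin(PSI),np.cos(PSI),0])
print([pj('wrist',np.array(g)+y*k,c) for k in(-.022,0,.022,.114)])
print(delta([.599,-.2035,.079],down(PSI)))
E
```

```text
t 0.1 pos [ 0.2299 -0.6075  0.2216] w 1.002 F [ 0.7 -0.3  0.7] 
R
 [[ 0.935  0.354 -0.001]
 [ 0.354 -0.935  0.002]
 [-0.    -0.002 -1.   ]] q [ 1.22  0.32 -0.07  1.45  0.02  1.37 -0.06]
[array([-139.61834596, -732.2566186 ]), array([-186.69402688, -743.15152881]), array([-234.23961377, -754.1551912 ]), array([-438.3183402 , -801.38593447])]
(array([ 0.4882, -0.247 ,  0.143 ]), array([-1.300e-03, -1.000e-03, -1.431e+00]))
```

View pics/w1.png

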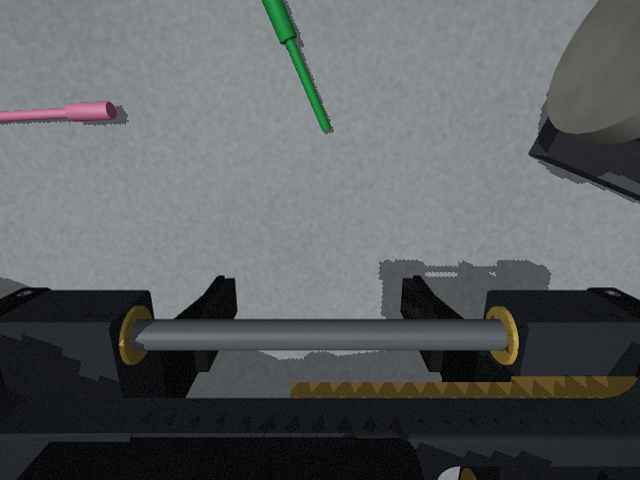

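The call was refused, so the arm hasn't moved. The wrist picture just shows the fingers and the green and pink look-alikes. I'll retry with all seven keys in each row.

Emit:
carry_out --commands '[{"tx": 0.0,"ty": 0.0,"tz": -0.02,"rx": 0,"ry": 0,"rz": 0,"jaw": 0.6}]' --grip_force 40

```text
time: 0.28
position: [0.2296, -0.6067, 0.241]
tool_rot: [-3.086, -0.565, 0.002]
ft_force: [0.4, -0.0, -0.0]
grip_width: 0.947
```

Rows need all the keys. From here tz becomes 0.042.

Emit:
carry_out --commands '[{"tx": 0.488,"ty": -0.247,"tz": 0.042,"rx": 0,"ry": 0,"rz": -1.431,"jaw": 0.6},{"tx": 0.488,"ty": -0.247,"tz": 0.042,"rx": 0,"ry": 0,"rz": -1.431,"jaw": 0.6},{"tx": 0.488,"ty": -0.247,"tz": 0.042,"rx": 0,"ry": 0,"rz": -1.431,"jaw": 0.6},{"tx": 0.488,"ty": -0.247,"tz": 0.042,"rx": 0,"ry": 0,"rz": -1.431,"jaw": 0.6},{"tx": 0.488,"ty": -0.247,"tz": 0.042,"rx": 0,"ry": 0,"rz": -1.431,"jaw": 0.6},{"tx": 0.488,"ty": -0.247,"tz": 0.042,"rx": 0,"ry": 0,"rz": -1.431,"jaw": 0.6},{"tx": 0.488,"ty": -0.247,"tz": 0.042,"rx": 0,"ry": 0,"rz": -1.431,"jaw": 0.6},{"tx": 0.488,"ty": -0.247,"tz": 0.042,"rx": 0,"ry": 0,"rz": -1.431,"jaw": 0.6},{"tx": 0.488,"ty": -0.247,"tz": 0.042,"rx": 0,"ry": 0,"rz": -1.431,"jaw": 0.6},{"tx": 0.488,"ty": -0.247,"tz": 0.042,"rx": 0,"ry": 0,"rz": -1.431,"jaw": 0.6},{"tx": 0.488,"ty": -0.247,"tz": 0.042,"rx": 0,"ry": 0,"rz": -1.431,"jaw": 0.6},{"tx": 0.488,"ty": -0.247,"tz": 0.042,"rx": 0,"ry": 0,"rz": -1.431,"jaw": 0.6}]'

```text
time: 1.78
position: [0.5983, -0.2065, 0.2012]
tool_rot: [1.965, 2.45, -0.002]
ft_force: [-0.1, -0.0, -0.2]
grip_width: 0.6
```

```bash
python3 - <<'E'
from h import *
st();c=camera_info('wrist');im=get_image('wrist');cv2.imwrite('pics/w2.png',im[:,:,::-1])
g=[.599,-.2035,.09];y=np.array([-np.sin(PSI),np.cos(PSI),0])
print([pj('wrist',np.array(g)+y*k,c).round(1) for k in(-.022,0,.022,.114)])
print(delta([.599,-.2035,.079],down(PSI)))
E
```

```text
t 1.77 pos [ 0.5983 -0.2065  0.2012] w 0.6 F [-0.1 -0.  -0.2] 
R
 [[-0.217  0.976  0.   ]
 [ 0.976  0.217 -0.002]
 [-0.002 -0.    -1.   ]] q [ 0.71  0.34 -0.53  1.51  0.17  1.34  0.38]
[array([322. , 259.1]), array([322. , 234.5]), array([322. , 208.7]), array([321.9,  86.8])]
(array([0.0028, 0.0013, 0.1221]), array([-0.0002,  0.0013, -0.0032]))
```

View pics/w2.png

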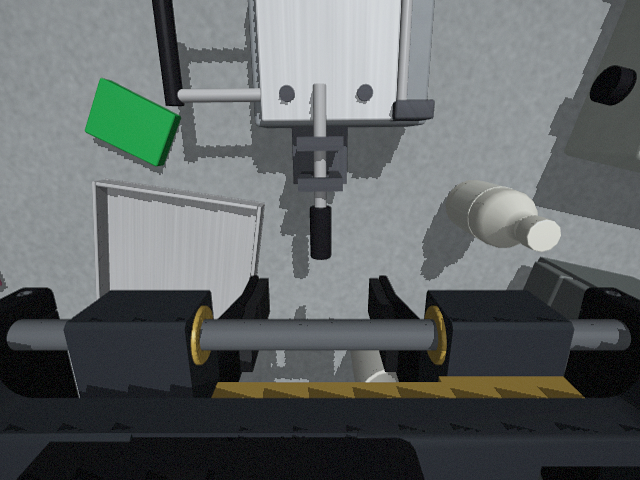

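The grip is at (320,232) against a prediction of (322,234), which is within 1–2 mm. I'll descend and close.

Emit:
carry_out --commands '[{"tx": 0.002,"ty": 0.001,"tz": 0.05,"rx": 0,"ry": 0,"rz": 0,"jaw": 0.6},{"tx": 0.002,"ty": 0.001,"tz": 0.09,"rx": 0,"ry": 0,"rz": 0,"jaw": 0.6},{"tx": 0.002,"ty": 0.001,"tz": 0.122,"rx": 0,"ry": 0,"rz": 0,"jaw": 0.6},{"tx": 0.002,"ty": 0.001,"tz": 0.122,"rx": 0,"ry": 0,"rz": 0,"jaw": 0.6},{"tx": 0.002,"ty": 0.001,"tz": 0.122,"rx": 0,"ry": 0,"rz": 0,"jaw": 0.15},{"tx": 0.002,"ty": 0.001,"tz": 0.122,"rx": 0,"ry": 0,"rz": 0,"jaw": 0.05},{"tx": 0.002,"ty": 0.001,"tz": 0.122,"rx": 0,"ry": 0,"rz": 0,"jaw": 0.05},{"tx": 0.002,"ty": 0.001,"tz": 0.122,"rx": 0,"ry": 0,"rz": 0,"jaw": 0.05},{"tx": 0.002,"ty": 0.001,"tz": 0.122,"rx": 0,"ry": 0,"rz": 0,"jaw": 0.05}]' --grip_force 40

```text
time: 2.95
position: [0.5998, -0.2021, 0.0789]
tool_rot: [1.961, 2.453, 0.0]
ft_force: [-0.1, -0.7, 1.3]
grip_width: 0.196
```

```bash
python3 - <<'E'
from h import *
st();im=get_image('wrist');cv2.imwrite('pics/w3.png',im[:,:,::-1])
y=np.array([-np.sin(PSI),np.cos(PSI),0]);s=ctrl.get_state()
print(delta(np.array(s['position'])-.1*y,down(PSI)))
E
```

```text
t 2.95 pos [ 0.5998 -0.2021  0.0789] w 0.196 F [-0.1 -0.7  1.3] 
R
 [[-0.22   0.975  0.001]
 [ 0.975  0.22  -0.   ]
 [-0.     0.    -1.   ]] q [ 0.69  0.44 -0.51  1.64  0.23  1.12  0.34]
(array([-0.1, -0. ,  0. ]), array([0.0004, 0.0004, 0.    ]))
```

View pics/w3.png

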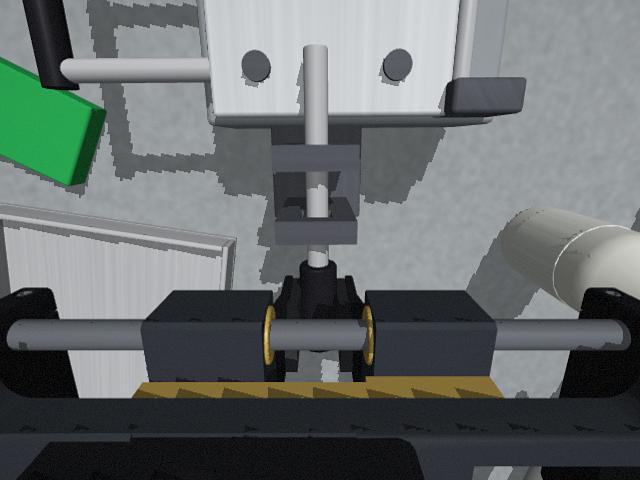

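The grip is held at about 17 mm width (nominal 18). I'll draw it straight out along tool −x.

Emit:
carry_out --commands '[{"tx": -0.008,"ty": 0,"tz": 0,"rx": 0,"ry": 0,"rz": 0,"jaw": 0.05},{"tx": -0.018,"ty": 0,"tz": 0,"rx": 0,"ry": 0,"rz": 0,"jaw": 0.05},{"tx": -0.028,"ty": 0,"tz": 0,"rx": 0,"ry": 0,"rz": 0,"jaw": 0.05},{"tx": -0.038,"ty": 0,"tz": 0,"rx": 0,"ry": 0,"rz": 0,"jaw": 0.05},{"tx": -0.048,"ty": 0,"tz": 0,"rx": 0,"ry": 0,"rz": 0,"jaw": 0.05},{"tx": -0.058,"ty": 0,"tz": 0,"rx": 0,"ry": 0,"rz": 0,"jaw": 0.05},{"tx": -0.068,"ty": 0,"tz": 0,"rx": 0,"ry": 0,"rz": 0,"jaw": 0.05},{"tx": -0.078,"ty": 0,"tz": 0,"rx": 0,"ry": 0,"rz": 0,"jaw": 0.05},{"tx": -0.088,"ty": 0,"tz": 0,"rx": 0,"ry": 0,"rz": 0,"jaw": 0.05},{"tx": -0.098,"ty": 0,"tz": 0,"rx": 0,"ry": 0,"rz": 0,"jaw": 0.05},{"tx": -0.1,"ty": 0,"tz": 0,"rx": 0,"ry": 0,"rz": 0,"jaw": 0.05},{"tx": -0.1,"ty": 0,"tz": 0,"rx": 0,"ry": 0,"rz": 0,"jaw": 0.05}]'

```text
time: 4.5
position: [0.6216, -0.2995, 0.0784]
tool_rot: [-1.962, -2.454, -0.0]
ft_force: [0.1, 0.1, -0.2]
grip_width: 0.19
```

```bash
python3 - <<'E'
from h import *
st();im=get_image('wrist');cv2.imwrite('pics/w4.png',im[:,:,::-1])
# tray place target: pin along tray y (yaw .0715), grip 46mm toward -y
ty=.0715;y=np.array([-np.sin(ty),np.cos(ty),0]);t=np.array([.458,-.299,0])-.046*y
print(t)
for z in(.10,.012): print(delta([t[0],t[1],z],down(ty)))
E
```

```text
t 4.5 pos [ 0.6216 -0.2995  0.0784] w 0.19 F [ 0.1  0.1 -0.2] 
R
 [[-0.22   0.975 -0.   ]
 [ 0.975  0.22   0.   ]
 [ 0.    -0.    -1.   ]] q [ 0.75  0.54 -0.46  1.49  0.25  1.17  0.46]
[ 0.4612862  -0.34488247  0.        ]
(array([-0.0093, -0.1665, -0.0215]), array([ 0.    , -0.0003,  0.1509]))
(array([-0.0093, -0.1665,  0.0665]), array([ 0.    , -0.0003,  0.1509]))
```

View pics/w4.png

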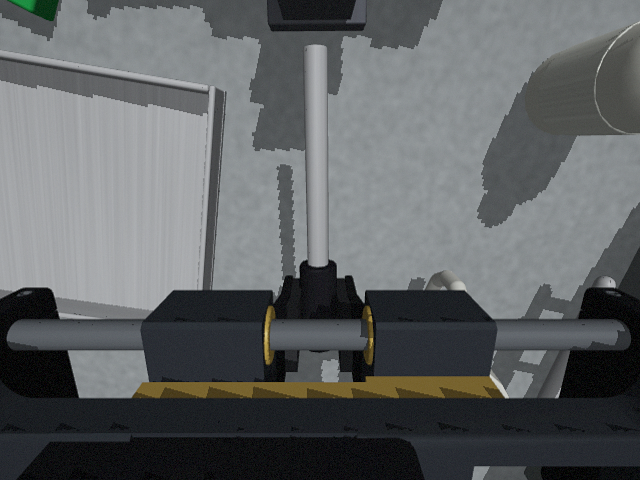

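The pin is clear: its tip at (316,47) is short of the lug's face and it hasn't tilted in the grip. Next I'll go over the tray and descend slowly.

Emit:
carry_out --commands '[{"tx": 0,"ty": 0,"tz": -0.022,"rx": 0,"ry": 0,"rz": 0,"jaw": 0.05},{"tx": -0.003,"ty": -0.04,"tz": -0.022,"rx": 0,"ry": 0,"rz": 0.04,"jaw": 0.05},{"tx": -0.005,"ty": -0.08,"tz": -0.022,"rx": 0,"ry": 0,"rz": 0.08,"jaw": 0.05},{"tx": -0.007,"ty": -0.12,"tz": -0.022,"rx": 0,"ry": 0,"rz": 0.12,"jaw": 0.05},{"tx": -0.009,"ty": -0.15,"tz": -0.022,"rx": 0,"ry": 0,"rz": 0.151,"jaw": 0.05},{"tx": -0.009,"ty": -0.1665,"tz": -0.022,"rx": 0,"ry": 0,"rz": 0.151,"jaw": 0.05},{"tx": -0.009,"ty": -0.1665,"tz": 0.01,"rx": 0,"ry": 0,"rz": 0.151,"jaw": 0.05},{"tx": -0.009,"ty": -0.1665,"tz": 0.04,"rx": 0,"ry": 0,"rz": 0.151,"jaw": 0.05},{"tx": -0.009,"ty": -0.1665,"tz": 0.055,"rx": 0,"ry": 0,"rz": 0.151,"jaw": 0.05},{"tx": -0.009,"ty": -0.1665,"tz": 0.065,"rx": 0,"ry": 0,"rz": 0.151,"jaw": 0.05},{"tx": -0.009,"ty": -0.1665,"tz": 0.065,"rx": 0,"ry": 0,"rz": 0.151,"jaw": 0.05},{"tx": -0.009,"ty": -0.1665,"tz": 0.065,"rx": 0,"ry": 0,"rz": 0.151,"jaw": 0.05}]'

```text
time: 6.05
position: [0.462, -0.3455, 0.0145]
tool_rot: [2.14, 2.298, 0.0]
ft_force: [-0.4, -0.1, -0.1]
grip_width: 0.193
```

```bash
python3 - <<'E'
from h import *
st();im=get_image('wrist');cv2.imwrite('pics/w5.png',im[:,:,::-1])
E
```

```text
t 6.05 pos [ 0.462  -0.3455  0.0145] w 0.193 F [-0.4 -0.1 -0.1] 
R
 [[-0.071  0.997  0.001]
 [ 0.997  0.071 -0.001]
 [-0.001  0.001 -1.   ]] q [ 0.95  0.39 -0.42  1.84  0.19  0.95  0.52]
```

View pics/w5.png

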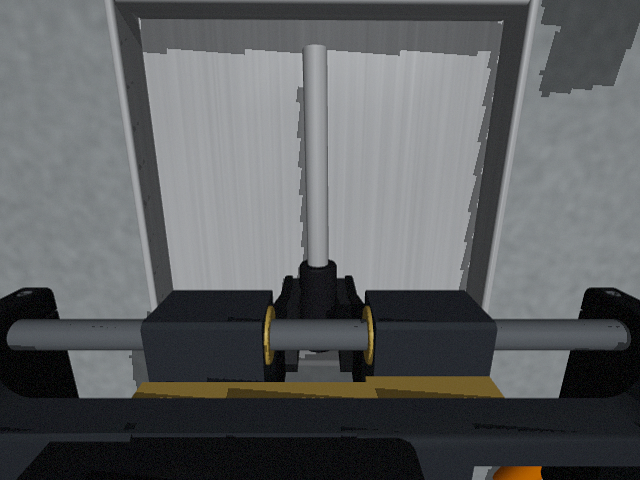

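The pin is centred in the tray and aligned with it. I'll lower 7 mm more and open gently.

Emit:
carry_out --commands '[{"tx": 0,"ty": 0,"tz": 0.004,"rx": 0,"ry": 0,"rz": 0,"jaw": 0.05},{"tx": 0,"ty": 0,"tz": 0.007,"rx": 0,"ry": 0,"rz": 0,"jaw": 0.05},{"tx": 0,"ty": 0,"tz": 0.007,"rx": 0,"ry": 0,"rz": 0,"jaw": 0.05},{"tx": 0,"ty": 0,"tz": 0.007,"rx": 0,"ry": 0,"rz": 0,"jaw": 0.25},{"tx": 0,"ty": 0,"tz": 0.007,"rx": 0,"ry": 0,"rz": 0,"jaw": 0.32},{"tx": 0,"ty": 0,"tz": 0.007,"rx": 0,"ry": 0,"rz": 0,"jaw": 0.4},{"tx": 0,"ty": 0,"tz": 0.007,"rx": 0,"ry": 0,"rz": 0,"jaw": 0.5},{"tx": 0,"ty": 0,"tz": 0.007,"rx": 0,"ry": 0,"rz": 0,"jaw": 0.5},{"tx": 0,"ty": 0,"tz": -0.05,"rx": 0,"ry": 0,"rz": 0,"jaw": 0.5},{"tx": 0,"ty": 0,"tz": -0.1,"rx": 0,"ry": 0,"rz": 0,"jaw": 0.5},{"tx": 0,"ty": 0,"tz": -0.14,"rx": 0,"ry": 0,"rz": 0,"jaw": 0.5},{"tx": 0,"ty": 0,"tz": -0.14,"rx": 0,"ry": 0,"rz": 0,"jaw": 0.5}]'

```text
time: 7.6
position: [0.4634, -0.3464, 0.1577]
tool_rot: [2.136, 2.293, 0.0]
ft_force: [0.0, 0.5, -0.1]
grip_width: 0.5
```

```bash
python3 - <<'E'
from h import *
st();im=get_image('wrist');cv2.imwrite('pics/w6.png',im[:,:,::-1])
print(delta([.451,-.080,.15],down(PSI)))
E
```

```text
t 7.6 pos [ 0.4634 -0.3464  0.1577] w 0.5 F [ 0.   0.5 -0.1] 
R
 [[-0.071  0.997  0.006]
 [ 0.997  0.071 -0.005]
 [-0.006  0.005 -1.   ]] q [ 0.99  0.23 -0.45  1.71  0.11  1.21  0.58]
(array([0.2658, 0.0078, 0.0045]), array([ 0.0021,  0.0029, -0.1511]))
```

View pics/w6.png

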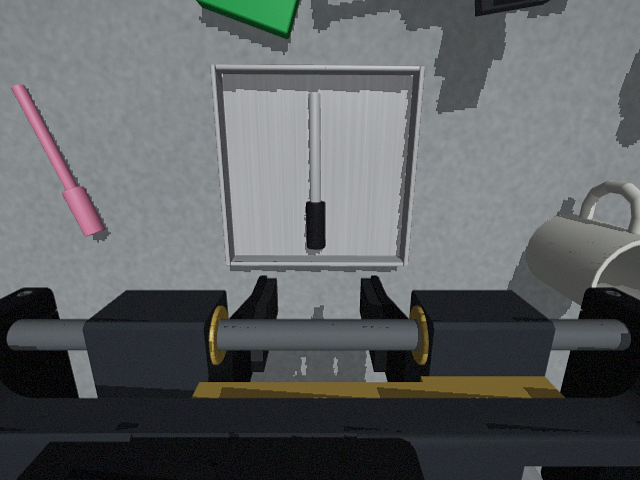

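The pin lies flat in the tray with its middle at about (315,165); the tray's centre is at about (318,165). Next is above the handle bar.

Emit:
carry_out --commands '[{"tx": 0.05,"ty": 0.002,"tz": 0.004,"rx": 0,"ry": 0,"rz": -0.05,"jaw": 0.5},{"tx": 0.1,"ty": 0.004,"tz": 0.004,"rx": 0,"ry": 0,"rz": -0.1,"jaw": 0.5},{"tx": 0.15,"ty": 0.006,"tz": 0.004,"rx": 0,"ry": 0,"rz": -0.151,"jaw": 0.5},{"tx": 0.2,"ty": 0.008,"tz": 0.004,"rx": 0.002,"ry": 0.003,"rz": -0.151,"jaw": 0.5},{"tx": 0.25,"ty": 0.008,"tz": 0.004,"rx": 0.002,"ry": 0.003,"rz": -0.151,"jaw": 0.5},{"tx": 0.266,"ty": 0.008,"tz": 0.004,"rx": 0.002,"ry": 0.003,"rz": -0.151,"jaw": 0.5},{"tx": 0.266,"ty": 0.008,"tz": 0.004,"rx": 0.002,"ry": 0.003,"rz": -0.151,"jaw": 0.5},{"tx": 0.266,"ty": 0.008,"tz": 0.004,"rx": 0.002,"ry": 0.003,"rz": -0.151,"jaw": 0.5}]'

```text
time: 8.65
position: [0.45, -0.0808, 0.149]
tool_rot: [-1.962, -2.448, -0.0]
ft_force: [0.1, -0.8, -0.5]
grip_width: 0.502
```

```bash
python3 - <<'E'
from h import *
st();c=camera_info('wrist');im=get_image('wrist');cv2.imwrite('pics/w7.png',im[:,:,::-1])
y=np.array([-np.sin(PSI),np.cos(PSI),0]);b=np.array([.451,-.08,.075])
print([pj('wrist',b+y*k,c).round(1) for k in(-.052,0,.052)])
print(delta([.451,-.080,.056],down(PSI)))
E
```

```text
t 8.65 pos [ 0.45   -0.0808  0.149 ] w 0.502 F [ 0.1 -0.8 -0.5] 
R
 [[-0.218  0.976 -0.003]
 [ 0.976  0.218  0.003]
 [ 0.003 -0.003 -1.   ]] q [ 0.79 -0.01 -0.66  1.98 -0.01  1.17  0.36]
[array([322.3, 314.7]), array([322.4, 251.4]), array([322.5, 180.1])]
(array([0.0004, 0.0014, 0.0931]), array([-0.0024, -0.0034, -0.0027]))
```

View pics/w7.png

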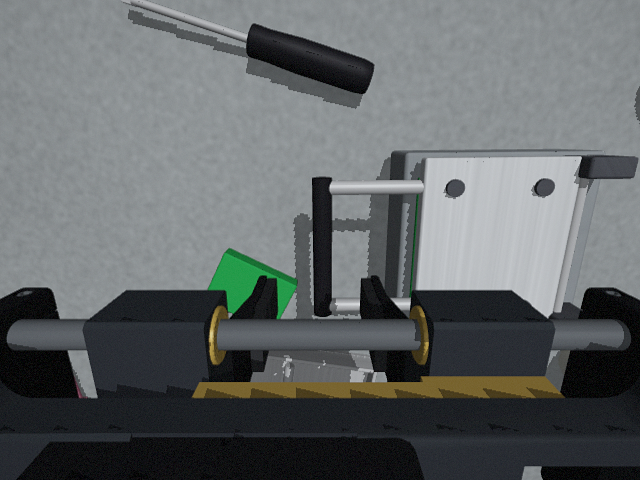

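The bar ends at (321,178) and (321,314) match the prediction. I'll descend and grip.

Emit:
carry_out --commands '[{"tx": 0,"ty": 0.001,"tz": 0.04,"rx": 0,"ry": 0,"rz": 0,"jaw": 0.5},{"tx": 0,"ty": 0.001,"tz": 0.075,"rx": 0,"ry": 0,"rz": 0,"jaw": 0.5},{"tx": 0,"ty": 0.001,"tz": 0.093,"rx": 0,"ry": 0,"rz": 0,"jaw": 0.5},{"tx": 0,"ty": 0.001,"tz": 0.093,"rx": 0,"ry": 0,"rz": 0,"jaw": 0.5},{"tx": 0,"ty": 0.001,"tz": 0.093,"rx": 0,"ry": 0,"rz": 0,"jaw": 0.1},{"tx": 0,"ty": 0.001,"tz": 0.093,"rx": 0,"ry": 0,"rz": 0,"jaw": 0.05},{"tx": 0,"ty": 0.001,"tz": 0.093,"rx": 0,"ry": 0,"rz": 0,"jaw": 0.05},{"tx": 0,"ty": 0.001,"tz": 0.093,"rx": 0,"ry": 0,"rz": 0,"jaw": 0.05},{"tx": 0,"ty": 0.001,"tz": 0.093,"rx": 0,"ry": 0,"rz": 0,"jaw": 0.05}]' --grip_force 30

```text
time: 9.82
position: [0.4521, -0.0787, 0.0571]
tool_rot: [-1.96, -2.453, -0.003]
ft_force: [3.5, 0.5, 0.5]
grip_width: 0.148
```

```bash
python3 - <<'E'
from h import *
s=st();p=np.array(s['position']);x=np.array([np.cos(PSI),np.sin(PSI),0]);r0=R.from_rotvec(s['tool_rot'])
for n in range(1,17):
    a=n/16*np.pi/2; d=.18*(1-np.cos(a))*x+np.array([0,0,.18*np.sin(a)]);print(n,np.round(r0.inv().apply(d),4))
print(delta(p,down(PSI)))
E
```

```text
t 9.82 pos [ 0.4521 -0.0787  0.0571] w 0.148 F [3.5 0.5 0.5] 
R
 [[-0.22   0.975 -0.   ]
 [ 0.975  0.22   0.002]
 [ 0.002  0.    -1.   ]] q [ 0.77  0.12 -0.67  2.08  0.09  0.98  0.27]
1 [ 0.      0.0009 -0.0176]
2 [ 0.0001  0.0035 -0.0351]
3 [ 0.0001  0.0078 -0.0522]
4 [ 0.0001  0.0137 -0.0689]
5 [ 0.0002  0.0213 -0.0848]
6 [ 0.0002  0.0304 -0.1   ]
7 [ 0.0002  0.0409 -0.1142]
8 [ 0.0003  0.0528 -0.1273]
9 [ 0.0003  0.0659 -0.1391]
10 [ 0.0003  0.0801 -0.1496]
11 [ 0.0003  0.0952 -0.1587]
12 [ 0.0003  0.1112 -0.1662]
13 [ 0.0003  0.1278 -0.1722]
14 [ 0.0003  0.145  -0.1765]
15 [ 0.0003  0.1624 -0.1791]
16 [ 0.0003  0.1801 -0.1799]
(array([0., 0., 0.]), array([ 0.0005, -0.0022,  0.0003]))
```

The bar is held at 13 mm width (nominal 14). First part of the swing goes along the 180 mm arc.

Emit:
carry_out --commands '[{"tx": 0,"ty": 0.001,"tz": -0.0176,"rx": 0,"ry": 0,"rz": 0,"jaw": 0.05},{"tx": 0,"ty": 0.0035,"tz": -0.0351,"rx": 0,"ry": 0,"rz": 0,"jaw": 0.05},{"tx": 0,"ty": 0.0078,"tz": -0.0522,"rx": 0,"ry": 0,"rz": 0,"jaw": 0.05},{"tx": 0,"ty": 0.0137,"tz": -0.0689,"rx": 0,"ry": 0,"rz": 0,"jaw": 0.05},{"tx": 0,"ty": 0.0213,"tz": -0.0848,"rx": 0,"ry": 0,"rz": 0,"jaw": 0.05},{"tx": 0,"ty": 0.0304,"tz": -0.1,"rx": 0,"ry": 0,"rz": 0,"jaw": 0.05},{"tx": 0,"ty": 0.0409,"tz": -0.1142,"rx": 0,"ry": 0,"rz": 0,"jaw": 0.05},{"tx": 0,"ty": 0.0528,"tz": -0.1273,"rx": 0,"ry": 0,"rz": 0,"jaw": 0.05},{"tx": 0,"ty": 0.0528,"tz": -0.1273,"rx": 0,"ry": 0,"rz": 0,"jaw": 0.05},{"tx": 0,"ty": 0.0528,"tz": -0.1273,"rx": 0,"ry": 0,"rz": 0,"jaw": 0.05}]'

```text
time: 11.08
position: [0.4999, -0.0677, 0.184]
tool_rot: [-1.956, -2.446, 0.008]
ft_force: [-7.4, -0.8, 4.0]
grip_width: 0.15
```

```bash
python3 - <<'E'
from h import *
s=st();cv2.imwrite('pics/s8.png',get_image('scene')[150:350,180:480,::-1].repeat(2,0).repeat(2,1))
cv2.imwrite('pics/w8.png',get_image('wrist')[:,:,::-1])
E
```

```text
t 11.07 pos [ 0.4999 -0.0677  0.184 ] w 0.15 F [-7.4 -0.8  4. ] 
R
 [[-0.22   0.975 -0.01 ]
 [ 0.976  0.22   0.002]
 [ 0.004 -0.01  -1.   ]] q [ 0.75  0.08 -0.69  1.83  0.05  1.26  0.26]
```

View pics/s8.png

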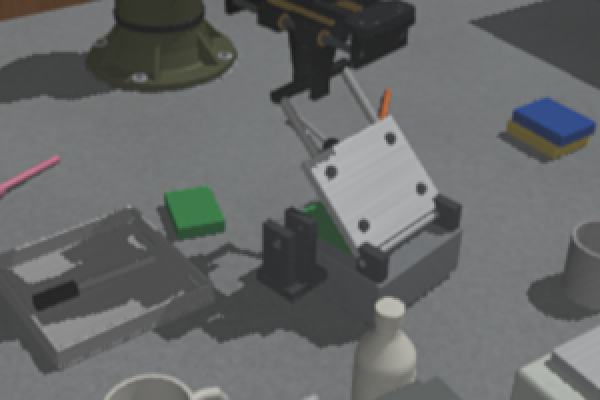

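View pics/w8.png

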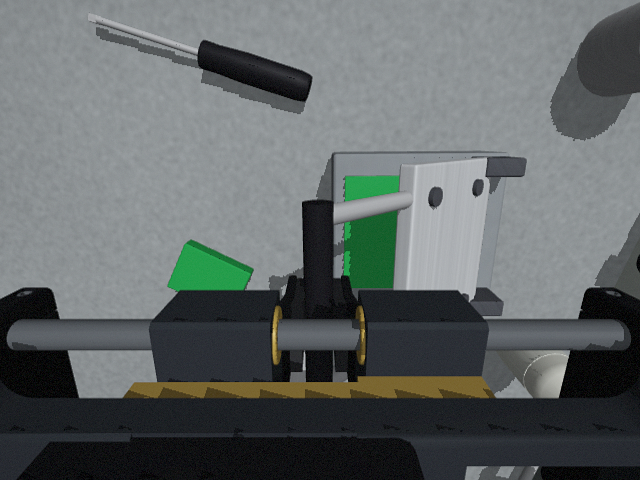

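The plate is at about 45° with a light radial compression of about 8 N, and the pin is still in the tray. Second part of the swing goes about 2 mm higher to ease that, slowing at the end.

Emit:
carry_out --commands '[{"tx": 0,"ty": 0.012,"tz": -0.0138,"rx": 0,"ry": 0,"rz": 0,"jaw": 0.05},{"tx": 0,"ty": 0.0265,"tz": -0.0243,"rx": 0,"ry": 0,"rz": 0,"jaw": 0.05},{"tx": 0,"ty": 0.042,"tz": -0.0334,"rx": 0,"ry": 0,"rz": 0,"jaw": 0.05},{"tx": 0,"ty": 0.0584,"tz": -0.0409,"rx": 0,"ry": 0,"rz": 0,"jaw": 0.05},{"tx": 0,"ty": 0.075,"tz": -0.0469,"rx": 0,"ry": 0,"rz": 0,"jaw": 0.05},{"tx": 0,"ty": 0.0922,"tz": -0.0512,"rx": 0,"ry": 0,"rz": 0,"jaw": 0.05},{"tx": 0,"ty": 0.101,"tz": -0.053,"rx": 0,"ry": 0,"rz": 0,"jaw": 0.05},{"tx": 0,"ty": 0.1096,"tz": -0.0538,"rx": 0,"ry": 0,"rz": 0,"jaw": 0.05},{"tx": 0,"ty": 0.1096,"tz": -0.0538,"rx": 0,"ry": 0,"rz": 0,"jaw": 0.05},{"tx": 0,"ty": 0.1096,"tz": -0.0538,"rx": 0,"ry": 0,"rz": 0,"jaw": 0.05}]'

```text
time: 12.42
position: [0.6098, -0.0425, 0.2378]
tool_rot: [-1.959, -2.452, -0.002]
ft_force: [-3.0, 3.9, 4.7]
grip_width: 0.154
```

```bash
python3 - <<'E'
from h import *
s=st();cv2.imwrite('pics/s9.png',get_image('scene')[100:340,210:450,::-1].repeat(2,0).repeat(2,1))
cv2.imwrite('pics/w9.png',get_image('wrist')[:,:,::-1])
print('along', (s['position']-np.array([.4521,-.0787,.0571]))@[np.cos(PSI),np.sin(PSI),0], s['position'][2]-.0571)
E
```

```text
t 12.43 pos [ 0.6098 -0.0425  0.2378] w 0.154 F [-3.   3.9  4.7] 
R
 [[-0.221  0.975 -0.002]
 [ 0.975  0.221  0.003]
 [ 0.004 -0.001 -1.   ]] q [ 0.6   0.31 -0.71  1.51  0.2   1.4   0.1 ]
along 0.16177745808409225 0.18069264573092486
```

View pics/s9.png

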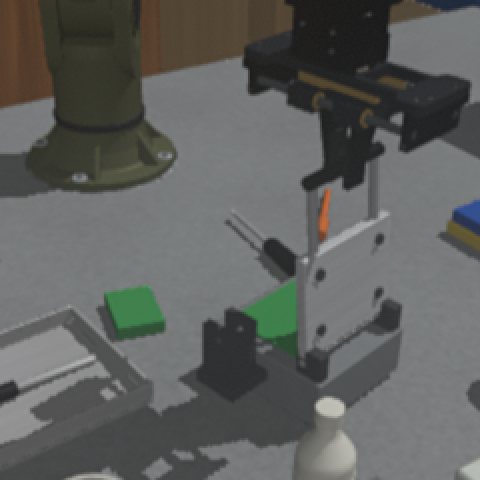

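View pics/w9.png

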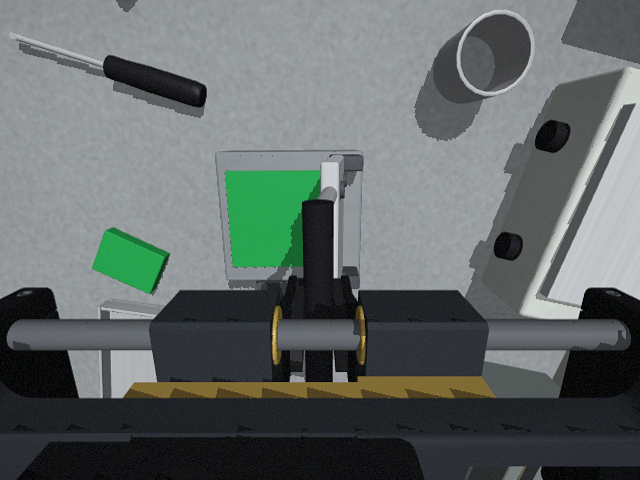

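The plate is near 84° by arc length. I'll check the hinge location from vision: top-view knuckles at crop (88,105) and (285,62).

```bash
python3 - <<'E'
from h import *
x=np.array([np.cos(PSI),np.sin(PSI),0]);y=np.array([-x[1],x[0],0])
f=lambda u,v:(u/4+250,v/4+170)
for z in(.075,.09):
    m=(bp('top',f(88,105),z)+bp('top',f(285,62),z))/2;print('top',z,m,'x',m@x)
s=ctrl.get_state();p=np.array(s['position']);print('tcp x',p@x)
print('nominal hinge x', np.array([.451,-.08,0])@x+.18, 'from grip', np.array([.4521,-.0787,0])@x+.18)
cv2.imwrite('pics/w9c.png',cv2.resize(get_image('wrist')[140:300,200:400,::-1],None,fx=4,fy=4,interpolation=cv2.INTER_CUBIC))
c=camera_info('wrist')
for dx in(-.02,0,): # predicted plate lines if hinge at given x
  H=p+ x*(.0182+dx); H[2]=.075
  print(dx,[pj('wrist',H+y*k,c).round(1) for k in(-.065,0,.065)])
B=p+np.array([0,0,.018]);print([pj('wrist',B+y*k,c).round(1) for k in(0,.052)])
E
```

```text
top 0.075 [ 0.6364851  -0.03756858  0.075     ] x 0.6125932586455267
top 0.09 [ 0.63380334 -0.03827011  0.09      ] x 0.609822847408855
tcp x 0.5853462494169585
nominal hinge x 0.6023175479825683 from grip 0.6036767881992926
-0.02 [array([318.5, 284.5]), array([318.5, 223.8]), array([318.6, 156.2])]
0 [array([337.7, 284.5]), array([338.7, 223.9]), array([339.9, 156.2])]
[array([321.4, 313.4]), array([321.8, 205.3])]
```

View pics/w9c.png

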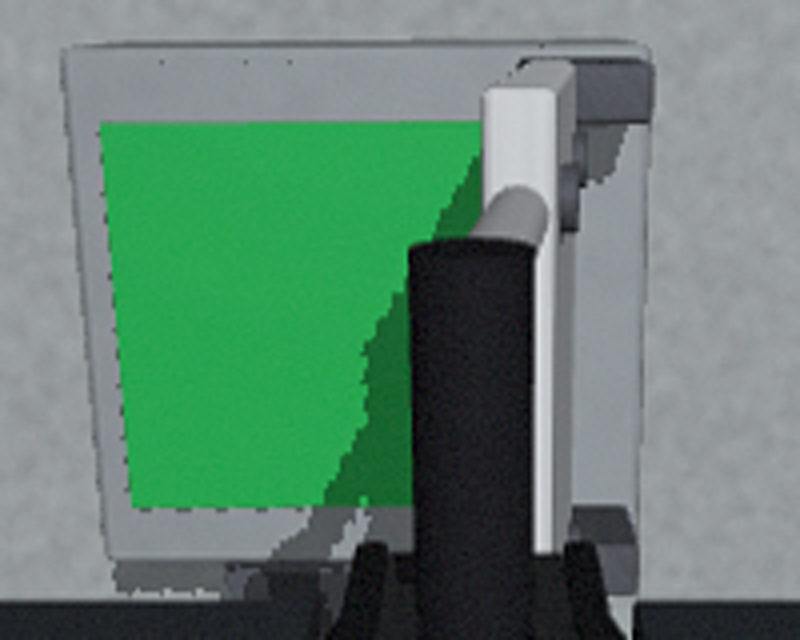

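```bash
python3 - <<'E'
from h import *
x=np.array([np.cos(PSI),np.sin(PSI),0]);y=np.array([-x[1],x[0],0])
p=np.array(ctrl.get_state()['position']);c=camera_info('wrist')
f=lambda u,v:(u/4+200,v/4+140)
B=bp('wrist',f(472,245),.255,c);BT=bp('wrist',f(472,245),.262,c)
for z in(.184,.187):
    P=bp('wrist',f(521,90),z,c);print('bar x',B@x,'plate x',P@x,'d',P@x-B@x,'def rad',(P@x-B@x)/.069, 'y',(P-p)@y,(B-p)@y)
E
```

```text
bar x 0.5837071359021908 plate x 0.5910914617884842 d 0.007384325886293341 def rad 0.10701921574338175 y 0.06576577604595532 0.05361420421060366
bar x 0.5837071359021908 plate x 0.5909964979707256 d 0.00728936206853481 def rad 0.10564292852948999 y 0.06594485169885121 0.05361420421060366
```

Vision gives a deficit of 0.106 rad and arc length gives 0.101, so they agree. I'll go the last 18.5 mm slowly.

Emit:
carry_out --commands '[{"tx": 0,"ty": 0.005,"tz": 0,"rx": 0,"ry": 0,"rz": 0,"jaw": 0.05},{"tx": 0,"ty": 0.01,"tz": 0,"rx": 0,"ry": 0,"rz": 0,"jaw": 0.05},{"tx": 0,"ty": 0.015,"tz": 0,"rx": 0,"ry": 0,"rz": 0,"jaw": 0.05},{"tx": 0,"ty": 0.0185,"tz": 0,"rx": 0,"ry": 0,"rz": 0,"jaw": 0.05},{"tx": 0,"ty": 0.0185,"tz": 0,"rx": 0,"ry": 0,"rz": 0,"jaw": 0.05},{"tx": 0,"ty": 0.0185,"tz": 0,"rx": 0,"ry": 0,"rz": 0,"jaw": 0.05},{"tx": 0,"ty": 0.0185,"tz": 0,"rx": 0,"ry": 0,"rz": 0,"jaw": 0.05},{"tx": 0,"ty": 0.0185,"tz": 0,"rx": 0,"ry": 0,"rz": 0,"jaw": 0.05}]'

```text
time: 13.58
position: [0.6281, -0.0383, 0.238]
tool_rot: [-1.959, -2.452, -0.003]
ft_force: [-2.3, 3.8, 5.5]
grip_width: 0.155
```

```bash
python3 - <<'E'
from h import *
s=st();print('along', (s['position']-np.array([.4521,-.0787,.0571]))@[np.cos(PSI),np.sin(PSI),0], 'qd',np.round(s['qd'],3))
cv2.imwrite('pics/w10c.png',cv2.resize(get_image('wrist')[140:300,200:400,::-1],None,fx=4,fy=4,interpolation=cv2.INTER_CUBIC))
cv2.imwrite('pics/s10.png',get_image('scene')[:,:,::-1]);cv2.imwrite('pics/t10.png',get_image('top')[:,:,::-1])
E
```

```text
t 13.57 pos [ 0.6281 -0.0383  0.238 ] w 0.155 F [-2.3  3.8  5.5] 
R
 [[-0.221  0.975 -0.001]
 [ 0.975  0.221  0.004]
 [ 0.004 -0.    -1.   ]] q [ 0.57  0.35 -0.71  1.46  0.22  1.41  0.08]
along 0.1806084067508732 qd [ 0.001 -0.001 -0.    -0.001  0.003  0.002  0.   ]
```

View pics/w10c.png

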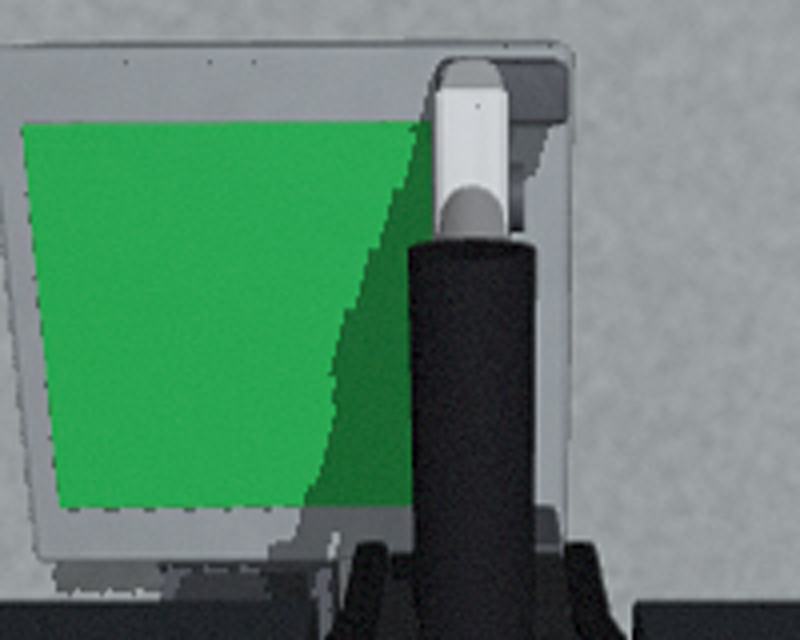

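View pics/s10.png

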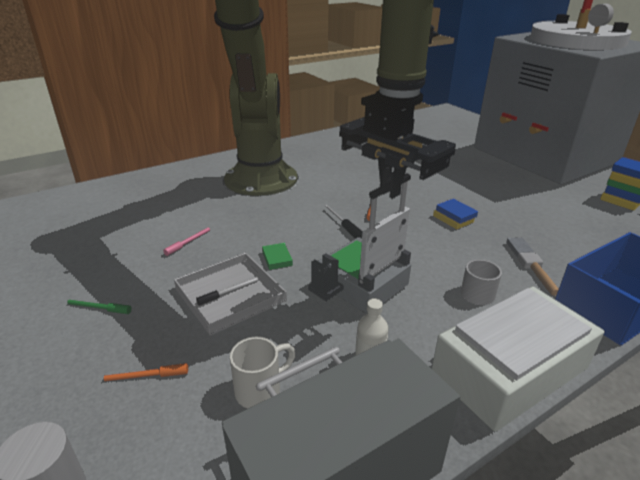

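View pics/t10.png

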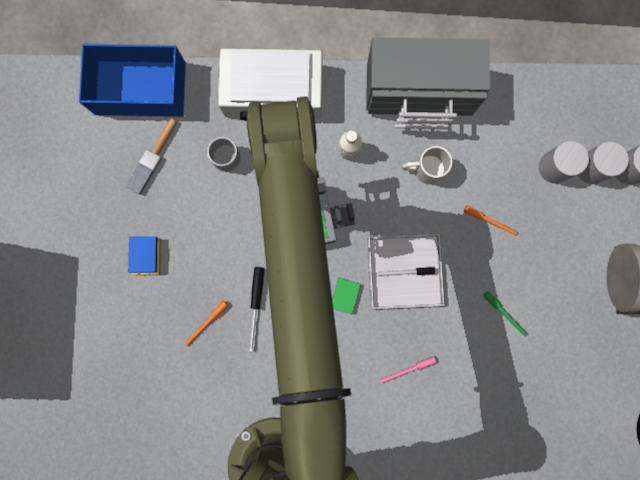

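In the wrist crop the plate edge (435–508, centre 472) lies exactly under the bar (centre 472), and neither plate face is visible, so the plate is upright. The arm is still. In the scene and top views the pin lies in the tray at (407,271), and every bystander is at its starting pixels. Handing in.

```bash
python3 - <<'E'
from h import *
c=camera_info('wrist');x=np.array([np.cos(PSI),np.sin(PSI),0])
f=lambda u,v:(u/4+200,v/4+140)
print('deficit',(bp('wrist',f(472,90),.186,c)-bp('wrist',f(472,245),.255,c))@x/.069)
print(ctrl.close_job())
E
```

```text
deficit -0.0027400141281741217
the job is handed in; nothing more can be done
None
```

I drew the locking pin straight out by 100 mm, laid it in the middle of the tray and released it. I then gripped the handle bar, swung the plate up its 180 mm arc and handed the job in at about 14 s, still holding it upright.

**Last checks before hand-in:**
- **Plate angle:** the wrist camera put the plate within about 0.003 rad of upright. The tool had travelled 180.6 mm forward and about 181 mm up, against 180 mm each for upright.
- **Stillness and grip:** joint speeds were at most 0.003 rad/s. The grip force was set to 30 N, with the jaws stopped on the bar at about 13.5 mm (nominal 14).
- **Pin:** the top view shows it lying in the tray near the centre, clear of the fingers.
- **Bystanders:** by eye, all were where they started in the scene and top pictures.

**Problems and disagreements:**
- **Refused call:** my first move call was rejected because its rows left out the zero turns. Nothing moved.
- **Hinge position:** a rough reading of the hinge knuckles in the top view put the hinge 6–10 mm further out than the bar measurement did. I used the bar and wrist views, which agreed with each other.
- **Side force:** about 8 N remained along the rods at half swing, and about 7 N on the wrist at the end.

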